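# Put the mixed-up machine parts back in their own trays

### The arm

A 7-joint arm with a two-finger parallel gripper is mounted at the origin on the work surface. World frame = base frame: x ahead of the robot, y to its left, z up, the work surface at z = 0. Lengths are in m, angles in rad, forces in N, time in s.
With the tool pointing down it reaches from about 0.4 to 0.875 m from the base axis. Payload 19.3 kg.
Tool frame: the origin (TCP) lies at the very end of the fingers, on their centre line; the grasp point (between the pads) lies 19 mm behind it; z points along the fingers, y is the direction in which the jaws open and shut (so a half turn about z gives the same grasp; the last joint's range is limited). The gripper opens to 85 mm and grips with 20 to 120 N. Pads are 22 mm wide; open, the fingers measure 114 mm over their backs; the gripper's body (76 mm by 85 mm) begins 54 mm behind the grasp point. The pads swing forward as they close: fully open they stand 13 mm farther back than shut.
Start: joints at [-1.277, 0.521, -0.036, 1.599, 0.021, 1.021, -0.113], TCP at [0.222, 0.584, 0.231] pointing down, gripper open.
Joint ranges: [-2.91, 2.91], [-0.3, 2.13], [-1.5, 1.42], [0.17, 2.43], [-1.26, 4.41], [0.16, 1.93], [-2.52, 2.52]. Speed limits (rad/s): [1.89, 1.89, 2.39, 2.39, 3.01, 3.01, 3.01].

### API

Orientations are given as [roll, pitch, yaw] about the fixed x, y, z axes, in that order (R = Rz(yaw) Ry(pitch) Rx(roll)).
In Python, from workcell import bot gives the robot as it stands.
- The arm moves only by the tool apply_moves, never from a script. Its argument "commands" is a list of rows, each an object with "travel": the shift along the tool's x, y, z in m, a list of three; "twist": the turn, a rotation vector about the tool's x, y, z in degrees, a list of three; "claw": the finger opening in m, from 0 to 0.0854. A call has 1 to 10 rows; each row is the pose to reach, as a shift and turn from the pose commanded when the call began, along the tool's axes at that moment; what a row does not reach only later rows make up. A row lasts 1/10 s, in which the tool goes at most 50 mm and 8.59 degrees, less where a joint would pass 70% of its speed; a pose out of reach is approached as far as the arm can. A call with a gripper value outside its range is refused whole. The fingers move at their own pace and stop on an object; "force" is the grip in N (left out, the last holds). Time passes only in rows, so rows that repeat a pose let the fingers close. It gives the time, the measured TCP pose, the force and the opening at its end, in the units of the state.
- bot.observe(): the state, without advancing time (a new reading comes with each control period).
- bot.grab_frame(name): name is "scene" or "side" or "wrist"; returns a dict with "frame" (400x640x3 uint8, blue, green, red), "fx", "fy", "cx", "cy" (pixels), "dist" ([k1, k2, p1, p2, k3] as OpenCV has them; the pictures are not rectified), "pose" (4x4, takes a point from camera to world coordinates); the wrist camera has in their place "tool_from_camera" (4x4, takes a point from camera to tool coordinates, whose origin is the TCP and whose axes are the flange's). Camera axes: x right, y up, looking along -z (the intrinsics and any distortion apply to the point x, -y, -z); pixel columns grow to the right and rows downward; lengths in m; the calibration is good to about 2 mm. A picture is of the moment at which its call begins: read the wrist's pose just before it. There is no depth.
- bot.job_done(): hands the job in, once; it reports no verdict.
The state is a dict: "clock": time; "qpos": joint angles; "qd": joint speeds; "joint_efforts": joint torques, N m; "position": TCP position; "tool_rot": TCP orientation; "force": force on the tool from outside, world axes, zero at the start; "moment": the same for the moment, N m; "grip_width": finger opening in m.
Only numpy, scipy, OpenCV 4.12 (cv2) and the standard library are available. Lean on these libraries where they do the work, as an engineer would, in place of code of your own. Each camera call takes 0.05 s, during which the arm holds its last target.

### The job

The spare parts on the bench have got mixed up: each tray's label plate, on the tray's far side, shows the outline of the one part that belongs in it. Put every part back upright in the middle of its own tray, one part per tray, by first parking one of the misplaced parts on the black rubber pad to free a tray. Leave the part that is already in the right tray where it is, and let go of everything at the end.

Things in the scene. Friction and masses are not known exactly. Their poses are not given: they have to be found in the camera images.
- hex_part: Solid hexagonal coupling of bare aluminium, 42 mm across flats (48.5 mm across corners), 44 mm tall, about 0.17 kg; flats face along its x axis and every 60 degrees from it. Origin: centre of the underside; z up. It stands upright in one of the trays, underside 3 mm above the table, and fits any tray at any yaw
- ring_part: Round spacer tube of bare aluminium, 42 mm outside diameter, open 26 mm bore, 44 mm tall, about 0.12 kg. Origin: centre of the underside; z up. It stands upright in one of the trays, underside 3 mm above the table, and fits any tray at any yaw
- oblong_part: Oblong port block of bare aluminium, 24 mm along its x axis, 52 mm along its y axis, 44 mm tall, two dark ports on top, about 0.15 kg; take it across the 24 mm (along its x). Origin: centre of the underside; z up. It stands upright in one of the trays, underside 3 mm above the table, and fits any tray at any yaw
- square_part: Small square valve block of bare aluminium, 32 x 32 mm with sides along its x and y axes, 44 mm tall, one dark port on top, about 0.12 kg. Origin: centre of the underside; z up. It stands upright in one of the trays, underside 3 mm above the table, and fits any tray at any yaw
- tray_hex: Fixed shallow black tray for the hexagonal part: 72 mm square outside, rim 8 mm high and 3 mm thick, floor 3 mm thick, so the pocket is 66 mm square and its floor is at 3 mm. Origin: centre of the pocket, on the table top; z up. On its own +x side it carries a black label ledge (4 mm high, from 36 to 83 mm out) with a hexagon 42 mm across flats lying on it in white, full size, as the label. Turned up to 15 degrees. The tray has room for one part only
- tray_ring: Fixed shallow black tray for the round tube part: 72 mm square outside, rim 8 mm high and 3 mm thick, floor 3 mm thick, so the pocket is 66 mm square and its floor is at 3 mm. Origin: centre of the pocket, on the table top; z up. On its own +x side it carries a black label ledge (4 mm high, from 36 to 83 mm out) with a ring of 42 mm with a 26 mm hole lying on it in white, full size, as the label. Turned up to 15 degrees. The tray has room for one part only
- tray_oblong: Fixed shallow black tray for the oblong part: 72 mm square outside, rim 8 mm high and 3 mm thick, floor 3 mm thick, so the pocket is 66 mm square and its floor is at 3 mm. Origin: centre of the pocket, on the table top; z up. On its own +x side it carries a black label ledge (4 mm high, from 36 to 83 mm out) with a 24 x 52 mm rectangle lying on it in white, full size, as the label. Turned up to 15 degrees. The tray has room for one part only
- tray_square: Fixed shallow black tray for the square part: 72 mm square outside, rim 8 mm high and 3 mm thick, floor 3 mm thick, so the pocket is 66 mm square and its floor is at 3 mm. Origin: centre of the pocket, on the table top; z up. On its own +x side it carries a black label ledge (4 mm high, from 36 to 83 mm out) with a 32 mm square lying on it in white, full size, as the label. Turned up to 15 degrees. The tray has room for one part only
- pad: Fixed flat black rubber pad, 90 x 90 mm, 3 mm thick, empty at the start: the parking spot. Origin: its centre, on the table top (its upper face is at 3 mm); z up
Things that resemble listed ones, but are neither listed nor needed, are in the scene too. Leave any brown or green look-alike of the tray_ring alone.

How it is judged:
By the outcome, as a careful person would: the job done as asked, in the order asked, and still so for the second after the job is handed in, with the robot touching nothing.
It also fails if it takes over 109 s, if anything falls off the work surface, if the arm or the gripper's body presses on something with over 40 N, if the wrist force passes 120 N, or if a joint passes its speed limit or range.

## Working session

There is one attempt and no reset: what is moved stays moved. The work goes in short steps, Python scripts to look and compute and a tool call to move; the robot and the scene stay as the last step left them, time stands still between calls to the robot, and variables do not carry over. Pictures are saved under pics/ and viewed, and the job is handed in when it is done.

Besides the shell and the picture viewer there is one more tool, called after ">>>" as name(argument=value, ...) on one line, values as JSON. apply_moves: Moves the arm, as the interface text tells. Its arguments: {"type":"object","properties":{"commands":{"type":"array"},"force":{"type":"number"}},"required":["commands"]}

```bash
mkdir -p pics; ls; python3 - <<'E'
from workcell import bot
import cv2,json
s=bot.observe();print(s)
for n in ["scene","side","wrist"]:
    f=bot.grab_frame(n);cv2.imwrite(f"pics/{n}0.png",f["frame"])
    print(n,{k:(v.tolist() if hasattr(v,'tolist') else v) for k,v in f.items() if k!="frame"})
E
```

```text
pics
{'clock': 0.0, 'qpos': array([-1.2772224 ,  0.52201024, -0.03632025,  1.60002294,  0.02116896,
        1.0210902 , -0.11278752]), 'qd': array([ 0.00058879,  0.00056109,  0.00195131,  0.00192493,  0.00079992,
        0.00089979, -0.00059935]), 'joint_efforts': array([-1.18790253e-03, -9.27102542e+01,  1.97913609e+00, -3.69943357e+01,
        1.77263212e-02,  7.96428969e-03, -1.37934447e-05]), 'position': array([0.22228523, 0.58376503, 0.2307228 ]), 'tool_rot': array([-3.14044715e+00,  5.94176192e-05,  2.77779911e+00]), 'force': array([-0.36099091,  0.21639086, -0.91766833]), 'moment': array([0.02228949, 0.01612364, 0.01766697]), 'grip_width': 0.08520238248902408}
scene {'fx': 422.7743098707508, 'fy': 422.7743098707508, 'cx': 326.5024188652671, 'cy': 194.92334896358688, 'dist': [0.02094697996224656, 0.0, 0.0, 0.0, 0.0], 'pose': [[-0.7980925908553658, -0.43702769130546876, 0.414795146372256, 0.8023168320270453], [0.6025321300652824, -0.5768068192947536, 0.5515876407734885, 0.6908013493046431], [-0.0018024041619850565, 0.6901454123931282, 0.7236684745737897, 0.7675817144299878], [0.
[... 236 characters left out ...]
714545039385, 0.1539455645526557], [-0.21985448655881368, 0.6839909282613557, -0.6955720054718485, -0.8744723437210394], [-0.0005745595619399941, 0.712926724543221, 0.7012383013736372, 1.0654601153672794], [0.0, 0.0, 0.0, 1.0]]}
wrist {'fx': 285.0798817008744, 'fy': 285.0798817008744, 'cx': 321.4807186381054, 'cy': 202.53356142774388, 'dist': [-0.05000706163097806, 0.0, 0.0, 0.0, 0.0], 'tool_from_camera': [[-0.0010215082946491922, 0.9480684998776534, 0.3180645784436515, 0.08266963494502585], [0.9999993796772917, 0.000827228740500116, 0.0007458804469322567, -2.8375743659880825e-05], [0.00044403359578745006, 0.3180651430640343, -0.9480687567902544, -0.14261447039912806], [0.0, 0.0, 0.0, 1.0]]}
```

View pics/scene0.png

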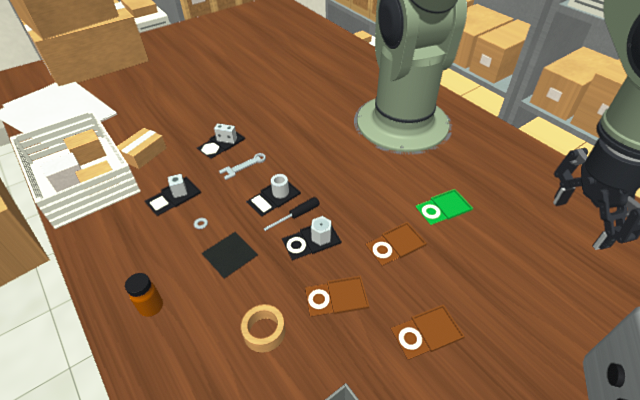

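View pics/side0.png

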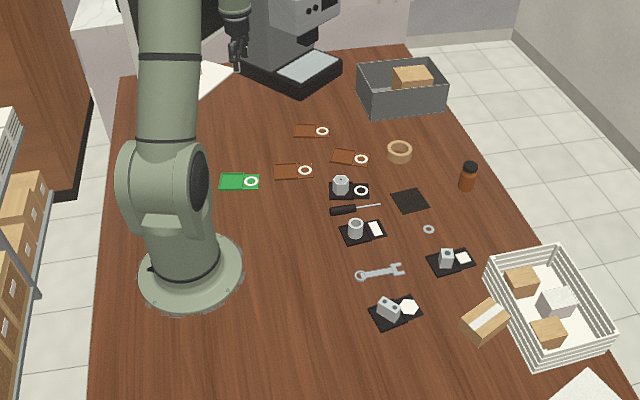

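View pics/wrist0.png

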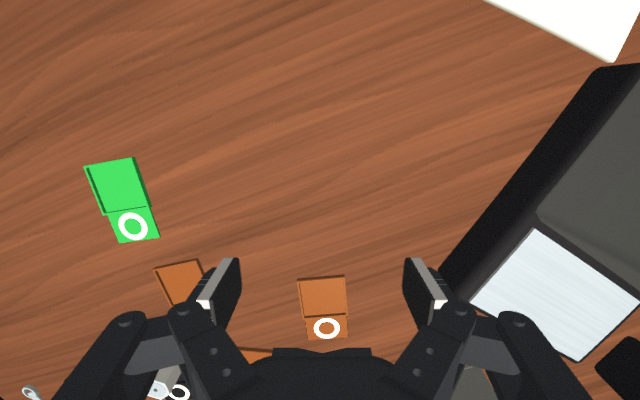

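```bash
python3 - <<'E'
import cv2,numpy as np
a=cv2.imread("pics/scene0.png")[110:270,135:355];b=cv2.imread("pics/side0.png")[165:340,320:520]
cv2.imwrite("pics/sc.png",cv2.resize(a,None,fx=3.6,fy=3.6,interpolation=cv2.INTER_CUBIC))
cv2.imwrite("pics/si.png",cv2.resize(b,None,fx=3.4,fy=3.4,interpolation=cv2.INTER_CUBIC))
E
```

```text
(no output)
```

View pics/sc.png

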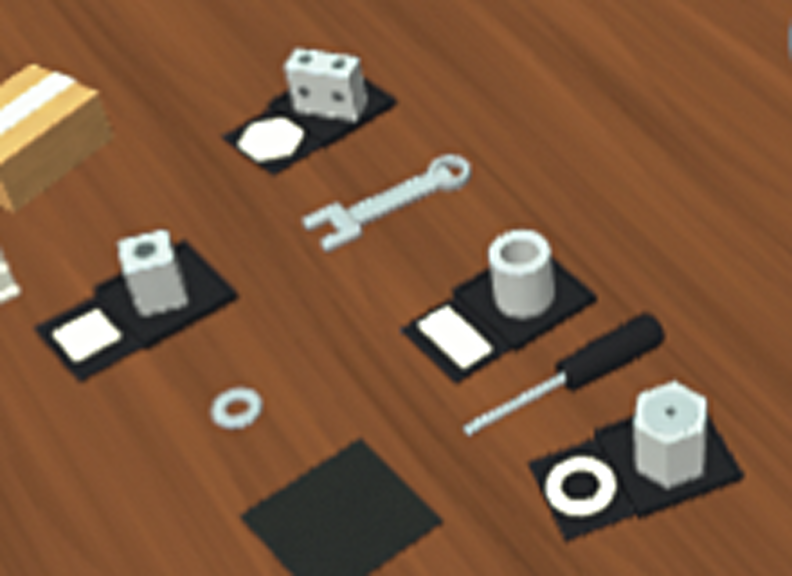

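View pics/si.png

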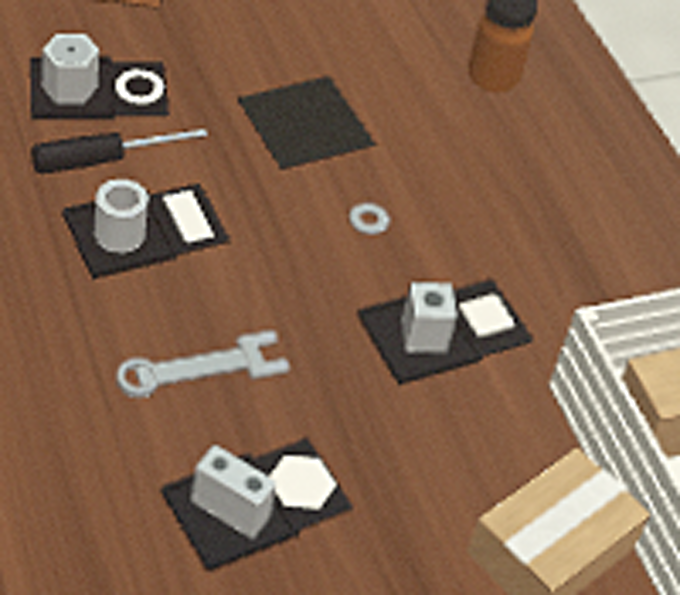

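```bash
cat > h.py <<'E'
import numpy as np,cv2
from scipy.spatial.transform import Rotation as R
def K(f): return np.array([[f["fx"],0,f["cx"]],[0,f["fy"],f["cy"]],[0,0,1.]])
F=np.diag([1,-1,-1.,1])
def tp(s):
    T=np.eye(4);T[:3,:3]=R.from_euler('xyz',s["tool_rot"]).as_matrix();T[:3,3]=s["position"];return T
def pose(f,s=None): return f["pose"] if "pose" in f else tp(s)@f["tool_from_camera"]
def unp(f,px,z,s=None):
    P=np.array(pose(f,s))@F
    u=cv2.undistortPoints(np.array(px,float).reshape(-1,1,2),K(f),np.array(f["dist"])).reshape(-1,2)
    d=np.c_[u,np.ones(len(u))]@P[:3,:3].T
    return P[:3,3]+d*((z-P[2,3])/d[:,2])[:,None]
def prj(f,X,s=None):
    P=np.linalg.inv(np.array(pose(f,s))@F)
    rv=cv2.Rodrigues(P[:3,:3])[0]
    return cv2.projectPoints(np.array(X,float).reshape(-1,1,3),rv,P[:3,3],K(f),np.array(f["dist"]))[0].reshape(-1,2)
E
python3 - <<'E'
from h import *
from workcell import bot
f=bot.grab_frame("scene");g=bot.grab_frame("side")
A=np.array([[670,412],[521,252],[322,62],[147,250]])/3.6+[135,110]
B=np.array([[70,49],[122,195],[237,473],[434,299]])/3.4+[320,165]
print(unp(f,A,.047).round(4));print(unp(g,B,.047).round(4))
print(unp(f,np.array([[360,440],[442,520],[243,518]])/3.6+[135,110],.003).round(3))
print(unp(g,np.array([[238,98],[331,77],[376,142],[279,168]])/3.4+[320,165],.003).round(3))
E
```

```text
[[ 0.4531  0.2063  0.047 ]
 [ 0.4499  0.0326  0.047 ]
 [ 0.4586 -0.2368  0.047 ]
 [ 0.6504 -0.1217  0.047 ]]
[[ 0.4538  0.2052  0.047 ]
 [ 0.4518  0.03    0.047 ]
 [ 0.46   -0.2404  0.047 ]
 [ 0.6532 -0.1258  0.047 ]]
[[0.604 0.075 0.003]
 [0.594 0.161 0.003]
 [0.69  0.086 0.003]]
[[0.594 0.158 0.003]
 [0.683 0.166 0.003]
 [0.693 0.08  0.003]
 [0.602 0.07  0.003]]
```

```bash
cat >> h.py <<'E'
def goto(s,x,y,z,yaw):
    T=tp(s);Rt=R.from_euler('xyz',[np.pi,0,np.radians(yaw)]).as_matrix()
    t=T[:3,:3].T@(np.array([x,y,z])-T[:3,3]);w=np.degrees(R.from_matrix(T[:3,:3].T@Rt).as_rotvec())
    print("clk %.2f"%s["clock"],"at",s["position"].round(4),np.degrees(s["tool_rot"]).round(1),"grip %.4f"%s["grip_width"],"F",s["force"].round(1));print("travel",t.round(4),"twist",w.round(1),"rows",max(np.linalg.norm(t)/.05,np.linalg.norm(w)/8.59).round(1))
E
python3 -c "
from h import *
from workcell import bot
goto(bot.observe(),.5,.08,.3,90)"
```

```text
clk 0.25 at [0.2224 0.584  0.231 ] [-180.     0.   159.2] grip 0.0855 F [-0.9  0.3  0.2]
travel [-0.4388 -0.3722 -0.0688] twist [-0.   0.  69.2] rows 11.6
```

>>> apply_moves(commands=[{"travel": [-0.439, -0.372, -0.069], "twist": [0, 0, 69.2]}, {"travel": [-0.439, -0.372, -0.069], "twist": [0, 0, 69.2]}, {"travel": [-0.439, -0.372, -0.069], "twist": [0, 0, 69.2]}, {"travel": [-0.439, -0.372, -0.069], "twist": [0, 0, 69.2]}, {"travel": [-0.439, -0.372, -0.069], "twist": [0, 0, 69.2]}, {"travel": [-0.439, -0.372, -0.069], "twist": [0, 0, 69.2]}, {"travel": [-0.439, -0.372, -0.069], "twist": [0, 0, 69.2]}, {"travel": [-0.439, -0.372, -0.069], "twist": [0, 0, 69.2]}, {"travel": [-0.439, -0.372, -0.069], "twist": [0, 0, 69.2]}, {"travel": [-0.439, -0.372, -0.069], "twist": [0, 0, 69.2]}])

```text
invalid input at $.commands[0]: expected keys travel, twist, claw
```

```bash
python3 -c "
from h import *
from workcell import bot
goto(bot.observe(),.5,.08,.3,90)"
```

```text
clk 0.25 at [0.2224 0.584  0.231 ] [-180.     0.   159.2] grip 0.0855 F [-0.9  0.3  0.2]
travel [-0.4388 -0.3722 -0.0688] twist [-0.   0.  69.2] rows 11.6
```

>>> apply_moves(commands=[{"travel": [-0.439, -0.372, -0.069], "twist": [0, 0, 69.2], "claw": 0.085}, {"travel": [-0.439, -0.372, -0.069], "twist": [0, 0, 69.2], "claw": 0.085}, {"travel": [-0.439, -0.372, -0.069], "twist": [0, 0, 69.2], "claw": 0.085}, {"travel": [-0.439, -0.372, -0.069], "twist": [0, 0, 69.2], "claw": 0.085}, {"travel": [-0.439, -0.372, -0.069], "twist": [0, 0, 69.2], "claw": 0.085}, {"travel": [-0.439, -0.372, -0.069], "twist": [0, 0, 69.2], "claw": 0.085}, {"travel": [-0.439, -0.372, -0.069], "twist": [0, 0, 69.2], "claw": 0.085}, {"travel": [-0.439, -0.372, -0.069], "twist": [0, 0, 69.2], "claw": 0.085}, {"travel": [-0.439, -0.372, -0.069], "twist": [0, 0, 69.2], "claw": 0.085}, {"travel": [-0.439, -0.372, -0.069], "twist": [0, 0, 69.2], "claw": 0.085}])

```text
clock: 1.25
position: [0.4627, 0.1476, 0.2913]
tool_rot: [3.141, -0.0, 1.57]
force: [1.5, -0.1, -0.5]
grip_width: 0.0852
```

```bash
python3 -c "
from h import *
from workcell import bot
goto(bot.observe(),.5,.08,.3,90)"
```

```text
clk 1.25 at [0.4627 0.1476 0.2913] [180.   -0.   89.9] grip 0.0852 F [ 1.5 -0.1 -0.5]
travel [-0.0676  0.0374 -0.0087] twist [ 0.  -0.  -0.1] rows 1.6
```

>>> apply_moves(commands=[{"travel": [-0.068, 0.037, -0.009], "twist": [0, 0, 0], "claw": 0.085}, {"travel": [-0.068, 0.037, -0.009], "twist": [0, 0, 0], "claw": 0.085}, {"travel": [-0.068, 0.037, -0.009], "twist": [0, 0, 0], "claw": 0.085}, {"travel": [-0.068, 0.037, -0.009], "twist": [0, 0, 0], "claw": 0.085}])

```text
clock: 1.65
position: [0.4991, 0.081, 0.2997]
tool_rot: [-3.141, -0.0, 1.569]
force: [-0.1, 0.0, 0.6]
grip_width: 0.0848
```

```bash
cat > look.py <<'E'
import sys,pickle
from h import *
from workcell import bot
n=sys.argv[1]
s=bot.observe();f=bot.grab_frame("wrist");pickle.dump((s,f),open(n+".pkl","wb"))
cv2.imwrite(f"pics/{n}.png",f["frame"]);print(s["clock"],s["position"],np.degrees(s["tool_rot"]),s["qd"].round(3))
E
python3 look.py w1
```

```text
1.65 [0.49908683 0.08104753 0.29974332] [-1.79988681e+02 -3.20708218e-03  8.98862726e+01] [-0.028 -0.004 -0.016  0.005 -0.002 -0.    -0.006]
```

View pics/w1.png

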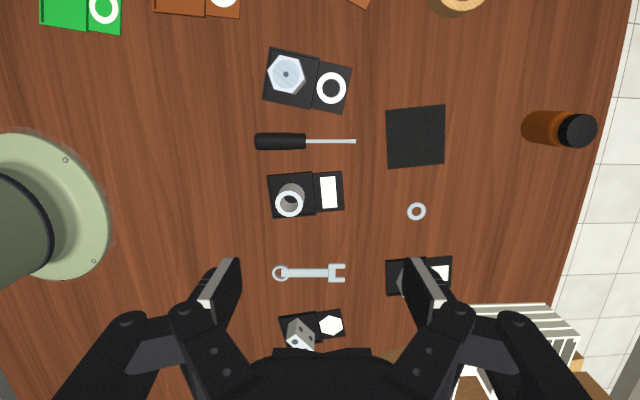

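```bash
python3 - <<'E'
import cv2
a=cv2.imread("pics/w1.png")
def c(n,x,y,w,h,k): cv2.imwrite(f"pics/{n}.png",cv2.resize(a[y:y+h,x:x+w],None,fx=k,fy=k,interpolation=cv2.INTER_CUBIC))
c("c1",255,40,105,80,7);c("c2",255,165,105,80,7);c("c3",370,90,100,90,6)
E
```

```text
(no output)
```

View pics/c1.png

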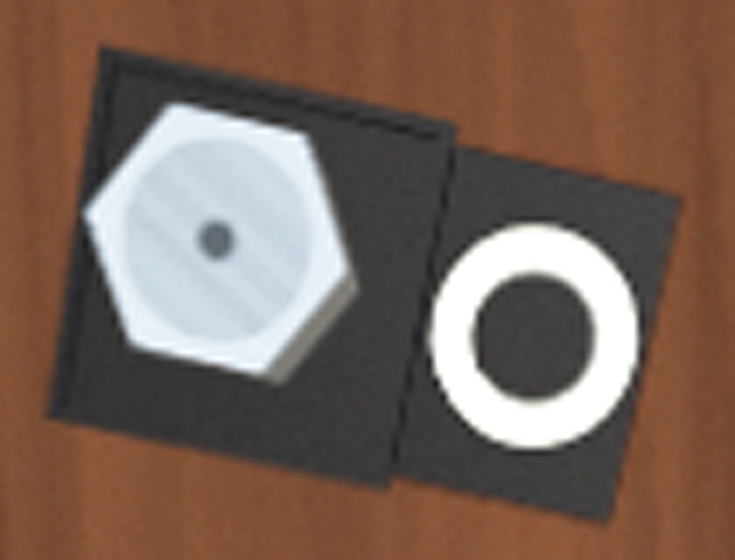

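View pics/c2.png

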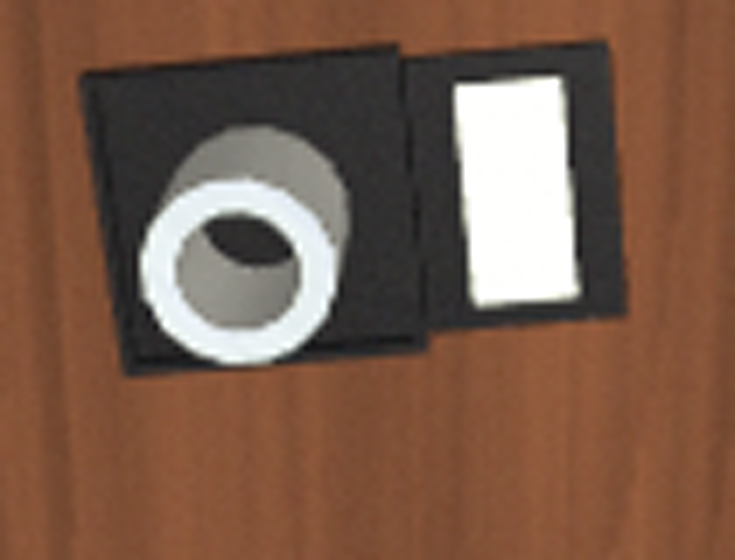

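View pics/c3.png

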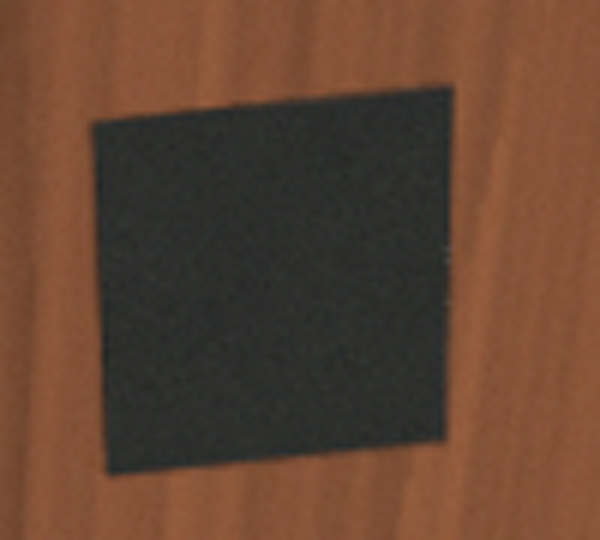

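```bash
python3 - <<'E'
from h import *
import pickle
s,f=pickle.load(open("w1.pkl","rb"))
def src(p,k,o): return (np.array(p,float)+.5)/k-.5+o
def show(n,p,k,o,z):
    w=unp(f,src(p,k,o),z,s)[:,:2]; e=np.diff(np.r_[w,w[:1]],axis=0)
    print(n,"mean",w.mean(0).round(4),"edges",(np.linalg.norm(e,axis=1)*1e3).round(1),"ang",np.degrees(np.arctan2(e[:,1],e[:,0])).round(1))
show("ringtray",[[101,47],[456,123],[388,490],[47,417]],7,[255,40],.008)
show("hexpart",[[178,102],[305,133],[353,275],[265,375],[130,345],[84,213]],7,[255,40],.047)
show("hexdot",[[215,239]],7,[255,40],.047)
show("ringlabel",[[431,336],[640,336],[535,223],[535,448]],7,[255,40],.004)
show("oblongtray",[[81,72],[398,45],[428,350],[127,376]],7,[255,165],.008)
show("ringpart",[[142,268],[336,268],[239,178],[239,364]],7,[255,165],.047)
show("oblabel",[[455,84],[561,77],[580,298],[474,305]],7,[255,165],.004)
show("pad",[[93,121],[454,87],[445,440],[107,474]],6,[370,90],.003)
E
```

```text
ringtray mean [0.4537 0.2023] edges [71.3 71.6 71.8 71.1] ang [ -11.6 -101.7  168.    77.9]
hexpart mean [0.4527 0.2043] edges [23.4 25.5 24.1 25.6 24.1 25.8] ang [ -13.3  -71.2 -134.   167.6  107.7   45.7]
hexdot mean [0.4519 0.2047] edges [0.] ang [0.]
ringlabel mean [0.512  0.1902] edges [43.  30.7 43.7 30.8] ang [-1.000e-01  1.351e+02 -8.960e+01  1.342e+02]
oblongtray mean [0.4499 0.0295] edges [71.  72.6 70.9 73.1] ang [   4.7  -85.3 -174.8   94.8]
ringpart mean [0.4498 0.0294] edges [40.7 27.7 41.2 29.1] ang [-1.000e-01  1.349e+02 -9.230e+01  1.320e+02]
oblabel mean [0.5091 0.0333] edges [23.9 52.9 24.8 53. ] ang [   3.7  -84.5 -176.1   94.5]
pad mean [0.641 0.12 ] edges [89.4 88.3 88.8 88.8] ang [   5.6  -84.4 -174.1   96. ]
```

```bash
python3 -c "
from h import *
from workcell import bot
s=bot.observe()
goto(s,.4524,.2043,.10,107.1)
goto(s,.4524,.2043,.012,107.1)"
```

```text
clk 1.70 at [0.4988 0.0818 0.2996] [-180.   -0.   90.] grip 0.0850 F [ 0.6 -0.5 -0.2]
travel [ 0.1224 -0.0464  0.1997] twist [ -0.   -0.  -17.1] rows 4.8
clk 1.70 at [0.4988 0.0818 0.2996] [-180.   -0.   90.] grip 0.0850 F [ 0.6 -0.5 -0.2]
travel [ 0.1224 -0.0463  0.2877] twist [ -0.   -0.  -17.1] rows 6.3
```

>>> apply_moves(commands=[{"travel": [0.122, -0.046, 0.15], "twist": [0, 0, -17.1], "claw": 0.085}, {"travel": [0.122, -0.046, 0.15], "twist": [0, 0, -17.1], "claw": 0.085}, {"travel": [0.122, -0.046, 0.18], "twist": [0, 0, -17.1], "claw": 0.085}, {"travel": [0.122, -0.046, 0.2], "twist": [0, 0, -17.1], "claw": 0.085}, {"travel": [0.122, -0.046, 0.2], "twist": [0, 0, -17.1], "claw": 0.085}, {"travel": [0.122, -0.046, 0.2], "twist": [0, 0, -17.1], "claw": 0.085}, {"travel": [0.122, -0.046, 0.2], "twist": [0, 0, -17.1], "claw": 0.085}, {"travel": [0.122, -0.046, 0.2], "twist": [0, 0, -17.1], "claw": 0.085}])

```text
clock: 2.5
position: [0.454, 0.2034, 0.1012]
tool_rot: [3.14, -0.0, 1.868]
force: [0.3, -0.1, 0.3]
grip_width: 0.0852
```

```bash
python3 look.py w2; python3 -c "
from h import *
from workcell import bot
s=bot.observe()
goto(s,.4524,.2043,.012,107.1)"
```

```text
2.5 [0.4539569  0.203399   0.10118795] [ 1.79892843e+02 -1.64265760e-02  1.07043012e+02] [ 0.008 -0.011  0.002  0.    -0.002 -0.006  0.001]
clk 2.55 at [0.454  0.2034 0.1013] [179.9  -0.  107. ] grip 0.0850 F [ 0.4 -0.2 -0.5]
travel [ 0.0013 -0.0015  0.0893] twist [ 0.1 -0.  -0.1] rows 1.8
```

View pics/w2.png

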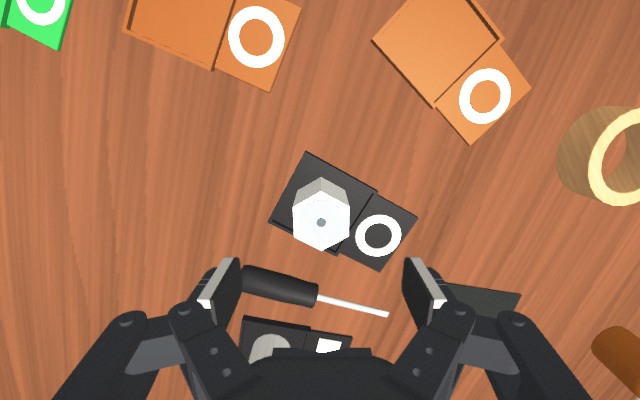

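```bash
python3 - <<'E'
from h import *
import pickle
s,f=pickle.load(open("w2.pkl","rb"))
print(unp(f,[[321,222.5]],.047,s)); 
w=unp(f,[[308,150],[377,191],[335,255],[269,222]],.008,s);print(w,w.mean(0))
from workcell import bot
for i in range(2): print(bot.observe()["position"])
E
```

```text
[[0.45281946 0.20361324 0.047     ]]
[[0.42849277 0.24661728 0.008     ]
 [0.49518287 0.23024581 0.008     ]
 [0.47955257 0.16056845 0.008     ]
 [0.41288571 0.17495002 0.008     ]] [0.45402848 0.20309539 0.008     ]
[0.45403343 0.20336158 0.10129775]
[0.45403343 0.20336158 0.10129775]
```

>>> apply_moves(commands=[{"travel": [0.001, -0.001, 0.03], "twist": [0, 0, 0], "claw": 0.085}, {"travel": [0.001, -0.001, 0.06], "twist": [0, 0, 0], "claw": 0.085}, {"travel": [0.001, -0.001, 0.08], "twist": [0, 0, 0], "claw": 0.085}, {"travel": [0.001, -0.001, 0.089], "twist": [0, 0, 0], "claw": 0.085}, {"travel": [0.001, -0.001, 0.089], "twist": [0, 0, 0], "claw": 0.04}, {"travel": [0.001, -0.001, 0.089], "twist": [0, 0, 0], "claw": 0.03}, {"travel": [0.001, -0.001, 0.089], "twist": [0, 0, 0], "claw": 0.03}, {"travel": [0.001, -0.001, 0.089], "twist": [0, 0, 0], "claw": 0.03}, {"travel": [0.001, -0.001, 0.089], "twist": [0, 0, 0], "claw": 0.03}, {"travel": [0.001, -0.001, 0.089], "twist": [0, 0, 0], "claw": 0.03}], force=40)

```text
clock: 3.55
position: [0.4526, 0.2043, 0.0121]
tool_rot: [3.14, -0.0, 1.868]
force: [-2.2, -1.0, 10.7]
grip_width: 0.0417
```

```bash
python3 -c "
from h import *
from workcell import bot
s=bot.observe()
goto(s,.454,.203,.10,107.1)
goto(s,.641,.120,.10,95)
goto(s,.641,.120,.0125,95)"
```

```text
clk 3.55 at [0.4526 0.2043 0.0121] [179.9  -0.  107.1] grip 0.0417 F [-2.2 -1.  10.7]
travel [-0.0016  0.0011 -0.0879] twist [ 0.1 -0.  -0. ] rows 1.8
clk 3.55 at [0.4526 0.2043 0.0121] [179.9  -0.  107.1] grip 0.0417 F [-2.2 -1.  10.7]
travel [-0.1358  0.1555 -0.0876] twist [ 0.1 -0.  12.1] rows 4.5
clk 3.55 at [0.4526 0.2043 0.0121] [179.9  -0.  107.1] grip 0.0417 F [-2.2 -1.  10.7]
travel [-1.359e-01  1.553e-01 -1.000e-04] twist [ 0.1 -0.  12.1] rows 4.1
```

>>> apply_moves(commands=[{"travel": [0, 0, -0.045], "twist": [0, 0, 0], "claw": 0.03}, {"travel": [0, 0, -0.08], "twist": [0, 0, 0], "claw": 0.03}, {"travel": [-0.034, 0.039, -0.08], "twist": [0, 0, 3], "claw": 0.03}, {"travel": [-0.068, 0.078, -0.08], "twist": [0, 0, 6], "claw": 0.03}, {"travel": [-0.102, 0.116, -0.08], "twist": [0, 0, 9], "claw": 0.03}, {"travel": [-0.136, 0.155, -0.08], "twist": [0, 0, 12], "claw": 0.03}, {"travel": [-0.136, 0.155, -0.07], "twist": [0, 0, 12], "claw": 0.03}, {"travel": [-0.136, 0.155, -0.06], "twist": [0, 0, 12], "claw": 0.03}, {"travel": [-0.136, 0.155, -0.05], "twist": [0, 0, 12], "claw": 0.03}, {"travel": [-0.136, 0.155, -0.05], "twist": [0, 0, 12], "claw": 0.03}])

```text
clock: 4.55
position: [0.6382, 0.1204, 0.0595]
tool_rot: [-3.139, -0.0, 1.66]
force: [-0.7, 0.4, -1.9]
grip_width: 0.0415
```

```bash
python3 look.py w3; python3 -c "
from h import *
from workcell import bot
s=bot.observe()
goto(s,.641,.120,.0125,95)"
```

```text
4.55 [0.63824528 0.12044075 0.05953663] [-1.79853424e+02 -1.19966343e-02  9.51372864e+01] [-0.003 -0.022  0.01  -0.016  0.006  0.022 -0.003]
clk 4.60 at [0.6388 0.1204 0.0604] [-179.9   -0.    95.1] grip 0.0413 F [-0.4  0.1 -1.5]
travel [-0.0006  0.0023  0.0479] twist [-0.1 -0.   0.1] rows 1.0
```

View pics/w3.png

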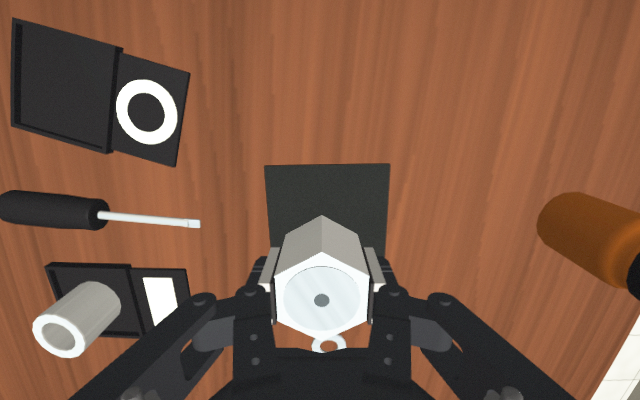

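>>> apply_moves(commands=[{"travel": [-0.001, 0.002, 0.02], "twist": [0, 0, 0], "claw": 0.03}, {"travel": [-0.001, 0.002, 0.035], "twist": [0, 0, 0], "claw": 0.03}, {"travel": [-0.001, 0.002, 0.044], "twist": [0, 0, 0], "claw": 0.03}, {"travel": [-0.001, 0.002, 0.047], "twist": [0, 0, 0], "claw": 0.03}, {"travel": [-0.001, 0.002, 0.047], "twist": [0, 0, 0], "claw": 0.03}, {"travel": [-0.001, 0.002, 0.047], "twist": [0, 0, 0], "claw": 0.03}])

```text
clock: 5.2
position: [0.6424, 0.1187, 0.0144]
tool_rot: [3.141, -0.0, 1.659]
force: [-0.1, 0.9, -2.1]
grip_width: 0.0415
```

```bash
python3 -c "
from h import *
from workcell import bot
s=bot.observe()
goto(s,.641,.120,.0121,95)"
```

```text
clk 5.20 at [0.6424 0.1187 0.0144] [180.   -0.   95.1] grip 0.0415 F [-0.1  0.9 -2.1]
travel [ 0.0014 -0.0012  0.0023] twist [ 0.  -0.   0.1] rows 0.1
```

>>> apply_moves(commands=[{"travel": [0, 0, 0.001], "twist": [0, 0, 0], "claw": 0.03}, {"travel": [0, 0, 0.002], "twist": [0, 0, 0], "claw": 0.03}, {"travel": [0, 0, 0.002], "twist": [0, 0, 0], "claw": 0.03}])

```text
clock: 5.5
position: [0.6424, 0.1187, 0.0123]
tool_rot: [3.141, -0.0, 1.659]
force: [0.6, 0.3, 2.7]
grip_width: 0.0413
```

>>> apply_moves(commands=[{"travel": [0, 0, 0], "twist": [0, 0, 0], "claw": 0.06}, {"travel": [0, 0, 0], "twist": [0, 0, 0], "claw": 0.085}, {"travel": [0, 0, 0], "twist": [0, 0, 0], "claw": 0.085}, {"travel": [0, 0, 0], "twist": [0, 0, 0], "claw": 0.085}, {"travel": [0, 0, -0.03], "twist": [0, 0, 0], "claw": 0.085}, {"travel": [0, 0, -0.08], "twist": [0, 0, 0], "claw": 0.085}, {"travel": [0, 0, -0.1], "twist": [0, 0, 0], "claw": 0.085}, {"travel": [0, 0, -0.1], "twist": [0, 0, 0], "claw": 0.085}])

```text
clock: 6.3
position: [0.6438, 0.1189, 0.1153]
tool_rot: [3.137, -0.001, 1.659]
force: [-0.4, -0.0, -1.1]
grip_width: 0.0849
```

```bash
python3 look.py w4; python3 -c "
from h import *
from workcell import bot
s=bot.observe()
goto(s,.4498,.0294,.10,94.8)"
```

```text
6.3 [0.64376878 0.11889184 0.1152515 ] [ 1.79714914e+02 -5.10806546e-02  9.50481344e+01] [ 0.006  0.053 -0.024  0.035 -0.009 -0.04   0.009]
clk 6.35 at [0.6428 0.1189 0.1132] [179.9  -0.   95.1] grip 0.0850 F [-0.  -0.2  0.3]
travel [-0.0721 -0.2001  0.0127] twist [ 0.1 -0.   0.3] rows 4.3
```

View pics/w4.png

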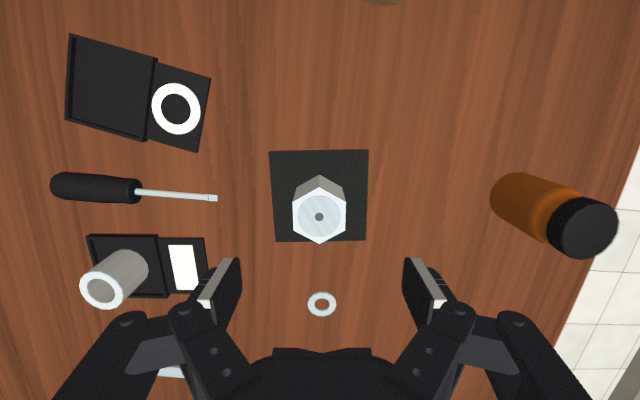

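>>> apply_moves(commands=[{"travel": [-0.072, -0.2, 0], "twist": [0, 0, 0], "claw": 0.085}, {"travel": [-0.072, -0.2, 0], "twist": [0, 0, 0], "claw": 0.085}, {"travel": [-0.072, -0.2, 0], "twist": [0, 0, 0], "claw": 0.085}, {"travel": [-0.072, -0.2, 0], "twist": [0, 0, 0], "claw": 0.085}, {"travel": [-0.072, -0.2, 0.013], "twist": [0, 0, 0], "claw": 0.085}, {"travel": [-0.072, -0.2, 0.013], "twist": [0, 0, 0], "claw": 0.085}, {"travel": [-0.072, -0.2, 0.013], "twist": [0, 0, 0], "claw": 0.085}, {"travel": [-0.072, -0.2, 0.013], "twist": [0, 0, 0], "claw": 0.085}])

```text
clock: 7.15
position: [0.4502, 0.0297, 0.0988]
tool_rot: [3.141, 0.0, 1.66]
force: [0.8, -0.3, 0.1]
grip_width: 0.0851
```

```bash
python3 look.py w5; python3 -c "
from h import *
from workcell import bot
s=bot.observe()
goto(s,.4498,.0294,.012,94.8)"
```

```text
7.15 [0.45020391 0.02974353 0.09875152] [1.79980804e+02 9.94177822e-03 9.50869502e+01] [-0.002 -0.002  0.002  0.002 -0.002 -0.002  0.002]
clk 7.20 at [0.4501 0.0297 0.0988] [180.    0.   95.1] grip 0.0849 F [0.3 0.8 0.1]
travel [-0.0003 -0.0003  0.0868] twist [0.  0.  0.3] rows 1.7
```

View pics/w5.png

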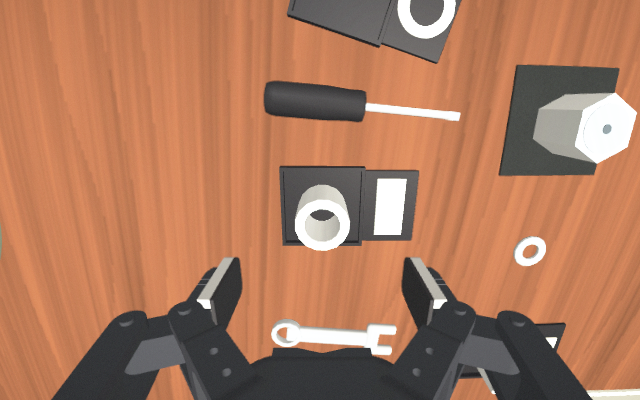

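>>> apply_moves(commands=[{"travel": [0, 0, 0.03], "twist": [0, 0, 0], "claw": 0.085}, {"travel": [0, 0, 0.06], "twist": [0, 0, 0], "claw": 0.085}, {"travel": [0, 0, 0.08], "twist": [0, 0, 0], "claw": 0.085}, {"travel": [0, 0, 0.087], "twist": [0, 0, 0], "claw": 0.085}, {"travel": [0, 0, 0.087], "twist": [0, 0, 0], "claw": 0.04}, {"travel": [0, 0, 0.087], "twist": [0, 0, 0], "claw": 0.03}, {"travel": [0, 0, 0.087], "twist": [0, 0, 0], "claw": 0.03}, {"travel": [0, 0, 0.087], "twist": [0, 0, 0], "claw": 0.03}, {"travel": [0, 0, 0.087], "twist": [0, 0, 0], "claw": 0.03}, {"travel": [0, 0, 0.087], "twist": [0, 0, 0], "claw": 0.03}], force=40)

```text
clock: 8.2
position: [0.4499, 0.0295, 0.013]
tool_rot: [3.14, -0.0, 1.659]
force: [-1.9, 1.0, 11.0]
grip_width: 0.0414
```

```bash
python3 -c "
from h import *
from workcell import bot
s=bot.observe()
goto(s,.4537,.2024,.05,78.1)"
```

```text
clk 8.20 at [0.4499 0.0295 0.013 ] [179.9  -0.   95.1] grip 0.0414 F [-1.9  1.  11. ]
travel [ 0.1719  0.0191 -0.037 ] twist [ 0.1 -0.  17. ] rows 3.5
```

>>> apply_moves(commands=[{"travel": [0, 0, -0.045], "twist": [0, 0, 0], "claw": 0.03}, {"travel": [0, 0, -0.08], "twist": [0, 0, 0], "claw": 0.03}, {"travel": [0.043, 0.005, -0.08], "twist": [0, 0, 4], "claw": 0.03}, {"travel": [0.086, 0.01, -0.08], "twist": [0, 0, 9], "claw": 0.03}, {"travel": [0.129, 0.014, -0.08], "twist": [0, 0, 13], "claw": 0.03}, {"travel": [0.172, 0.019, -0.08], "twist": [0, 0, 17], "claw": 0.03}, {"travel": [0.172, 0.019, -0.07], "twist": [0, 0, 17], "claw": 0.03}, {"travel": [0.172, 0.019, -0.05], "twist": [0, 0, 17], "claw": 0.03}, {"travel": [0.172, 0.019, -0.04], "twist": [0, 0, 17], "claw": 0.03}, {"travel": [0.172, 0.019, -0.037], "twist": [0, 0, 17], "claw": 0.03}])

```text
clock: 9.2
position: [0.4527, 0.2018, 0.0484]
tool_rot: [-3.141, 0.001, 1.362]
force: [-0.4, -0.6, -1.2]
grip_width: 0.0416
```

```bash
python3 look.py w6; python3 -c "
from h import *
from workcell import bot
s=bot.observe()
goto(s,.4537,.2024,.0132,78.1)"
```

```text
9.2 [0.45269517 0.20184828 0.0483959 ] [-1.79955325e+02  3.45998785e-02  7.80427540e+01] [ 0.033  0.032 -0.03  -0.002 -0.023 -0.048  0.016]
clk 9.25 at [0.4529 0.2018 0.0485] [-180.    0.   78.] grip 0.0416 F [-1.4 -0.8 -2.6]
travel [0.0008 0.0007 0.0353] twist [-0.   0.  -0.1] rows 0.7
```

View pics/w6.png

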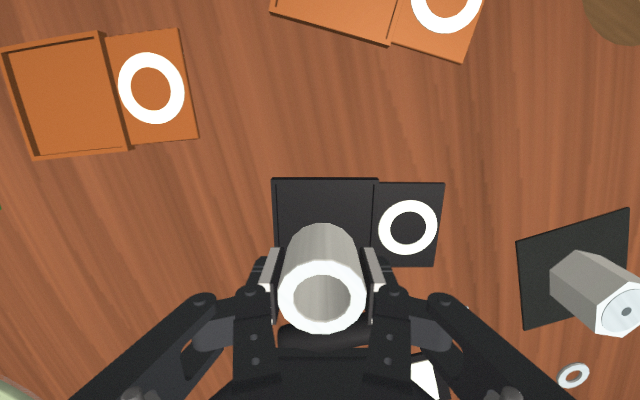

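>>> apply_moves(commands=[{"travel": [0.001, 0.001, 0.015], "twist": [0, 0, 0], "claw": 0.03}, {"travel": [0.001, 0.001, 0.027], "twist": [0, 0, 0], "claw": 0.03}, {"travel": [0.001, 0.001, 0.032], "twist": [0, 0, 0], "claw": 0.03}, {"travel": [0.001, 0.001, 0.035], "twist": [0, 0, 0], "claw": 0.03}, {"travel": [0.001, 0.001, 0.035], "twist": [0, 0, 0], "claw": 0.03}, {"travel": [0.001, 0.001, 0.035], "twist": [0, 0, 0], "claw": 0.03}])

```text
clock: 9.85
position: [0.4543, 0.2031, 0.014]
tool_rot: [3.141, -0.0, 1.362]
force: [0.1, -0.6, -0.7]
grip_width: 0.0414
```

>>> apply_moves(commands=[{"travel": [0, 0, 0.001], "twist": [0, 0, 0], "claw": 0.03}, {"travel": [0, 0, 0.001], "twist": [0, 0, 0], "claw": 0.03}])

```text
clock: 10.05
position: [0.4544, 0.2032, 0.0131]
tool_rot: [3.141, -0.0, 1.362]
force: [0.7, 0.8, 1.6]
grip_width: 0.0415
```

>>> apply_moves(commands=[{"travel": [0, 0, 0], "twist": [0, 0, 0], "claw": 0.06}, {"travel": [0, 0, 0], "twist": [0, 0, 0], "claw": 0.085}, {"travel": [0, 0, 0], "twist": [0, 0, 0], "claw": 0.085}, {"travel": [0, 0, 0], "twist": [0, 0, 0], "claw": 0.085}, {"travel": [0, 0, -0.03], "twist": [0, 0, 0], "claw": 0.085}, {"travel": [0, 0, -0.08], "twist": [0, 0, 0], "claw": 0.085}, {"travel": [0, 0, -0.1], "twist": [0, 0, 0], "claw": 0.085}, {"travel": [0, 0, -0.1], "twist": [0, 0, 0], "claw": 0.085}])

```text
clock: 10.85
position: [0.4553, 0.2038, 0.1154]
tool_rot: [3.139, -0.003, 1.362]
force: [1.6, 1.1, -0.8]
grip_width: 0.0851
```

```bash
python3 look.py w7; python3 -c "
from h import *
from workcell import bot
s=bot.observe()
goto(s,.47,-.24,.2,70)"
```

```text
10.85 [0.45532225 0.20381851 0.115445  ] [179.83174079  -0.18220241  78.06165079] [ 0.024  0.059 -0.043  0.027 -0.028 -0.051  0.023]
clk 10.90 at [0.4546 0.2037 0.1139] [ 1.799e+02 -1.000e-01  7.810e+01] grip 0.0849 F [-1.6  0.2  0.1]
travel [-0.4308  0.1068 -0.0868] twist [ 0.1 -0.1  8.1] rows 9.0
```

View pics/w7.png

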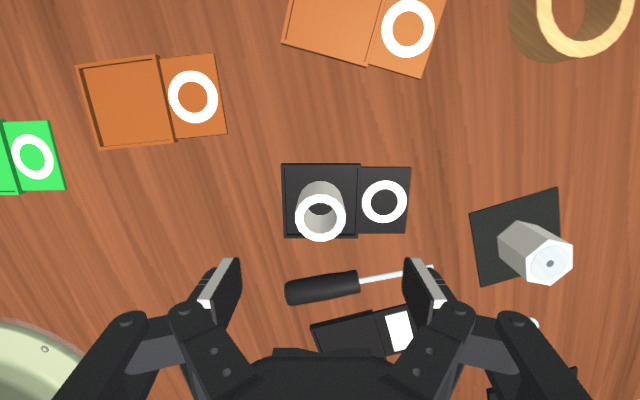

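Ring stands in the ring tray (top at 320,217). Now to the hex tray for a closer look at the oblong.

>>> apply_moves(commands=[{"travel": [-0.43, 0.107, -0.087], "twist": [0, 0, 8.1], "claw": 0.085}, {"travel": [-0.43, 0.107, -0.087], "twist": [0, 0, 8.1], "claw": 0.085}, {"travel": [-0.43, 0.107, -0.087], "twist": [0, 0, 8.1], "claw": 0.085}, {"travel": [-0.43, 0.107, -0.087], "twist": [0, 0, 8.1], "claw": 0.085}, {"travel": [-0.43, 0.107, -0.087], "twist": [0, 0, 8.1], "claw": 0.085}, {"travel": [-0.43, 0.107, -0.087], "twist": [0, 0, 8.1], "claw": 0.085}, {"travel": [-0.43, 0.107, -0.087], "twist": [0, 0, 8.1], "claw": 0.085}, {"travel": [-0.43, 0.107, -0.087], "twist": [0, 0, 8.1], "claw": 0.085}, {"travel": [-0.43, 0.107, -0.087], "twist": [0, 0, 8.1], "claw": 0.085}, {"travel": [-0.43, 0.107, -0.087], "twist": [0, 0, 8.1], "claw": 0.085}])

```text
clock: 11.9
position: [0.4687, -0.2463, 0.2001]
tool_rot: [3.14, 0.003, 1.214]
force: [0.7, 0.9, 0.4]
grip_width: 0.0847
```

>>> apply_moves(commands=[{"travel": [0, 0, 0], "twist": [0, 0, 0], "claw": 0.085}, {"travel": [0, 0, 0], "twist": [0, 0, 0], "claw": 0.085}])

```text
clock: 12.1
position: [0.4696, -0.2387, 0.1989]
tool_rot: [-3.14, -0.0, 1.222]
force: [0.4, -0.7, 0.4]
grip_width: 0.0851
```

```bash
python3 look.py w8; python3 -c "
import cv2
a=cv2.imread('pics/w8.png')
cv2.imwrite('pics/w8c.png',cv2.resize(a[120:280,240:450],None,fx=3.6,fy=3.6,interpolation=cv2.INTER_CUBIC))"
```

```text
12.1 [ 0.46963069 -0.23873562  0.19885421] [-1.79903431e+02 -1.74394820e-02  6.99979023e+01] [-0.021 -0.008  0.002  0.001  0.004  0.002  0.001]
```

View pics/w8.png

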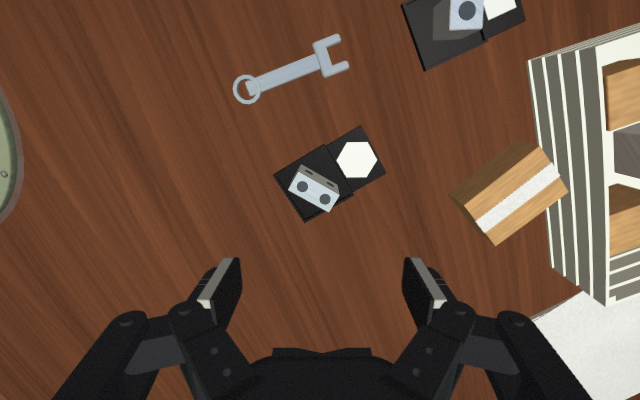

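View pics/w8c.png

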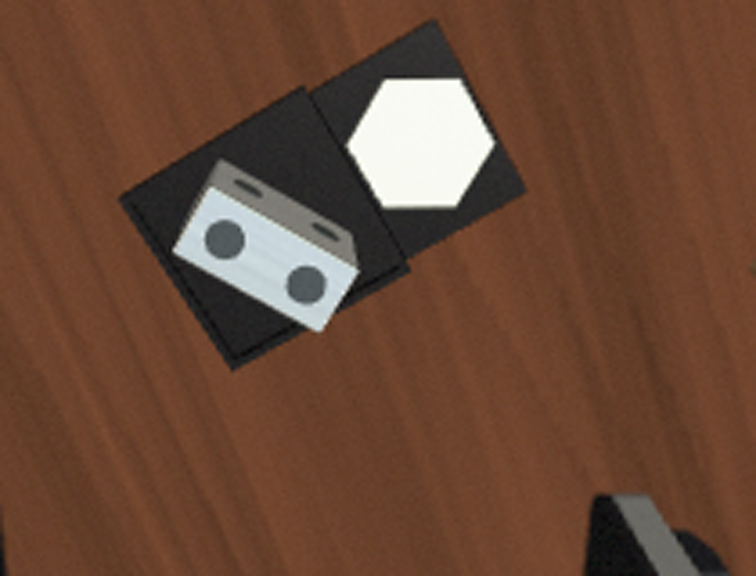

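```bash
cat >> h.py <<'E'
def show(f,s,n,p,k,o,z):
    w=unp(f,(np.array(p,float)+.5)/k-.5+np.array(o),z,s)[:,:2]; e=np.diff(np.r_[w,w[:1]],axis=0)
    print(n,"mean",w.mean(0).round(4),"edges",(np.linalg.norm(e,axis=1)*1e3).round(1),"ang",np.degrees(np.arctan2(e[:,1],e[:,0])).round(1))
E
python3 - <<'E'
from h import *
import pickle
s,f=pickle.load(open("w8.pkl","rb"))
k=3.6;o=[240,120]
show(f,s,"hextray",[[121,198],[305,86],[411,269],[234,370]],k,o,.008)
show(f,s,"oblong",[[209,186],[358,271],[320,332],[173,251]],k,o,.047)
show(f,s,"ports",[[225,239],[306,285]],k,o,.047)
show(f,s,"hexlabel",[[385,78],[461,79],[495,143],[453,208],[385,208],[346,145]],k,o,.004)
E
```

```text
hextray mean [ 0.4573 -0.2422] edges [71.3 71.3 71.3 71.7] ang [  11.   -79.5 -168.7  100.5]
oblong mean [ 0.4586 -0.2403] edges [51.1 22.5 51.  22.7] ang [ -50.6 -140.   129.6   40.2]
ports mean [ 0.4584 -0.2407] edges [28.1 28.1] ang [-50.8 129.2]
hexlabel mean [ 0.5152 -0.2317] edges [24.7 24.2 25.6 23.  25.3 25.1] ang [ -20.6  -79.6 -140.3  160.   102.2   40.6]
```

```bash
python3 -c "
from h import *
from workcell import bot
s=bot.observe()
goto(s,.4585,-.2405,.1,129.4)"
```

```text
clk 12.15 at [ 0.4698 -0.2384  0.199 ] [-179.9   -0.    70. ] grip 0.0849 F [ 0.2 -0.5  1.1]
travel [-0.0058 -0.0098  0.099 ] twist [ -0.1  -0.1 -59.4] rows 6.9
```

>>> apply_moves(commands=[{"travel": [-0.006, -0.01, 0.099], "twist": [0, 0, -59.4], "claw": 0.085}, {"travel": [-0.006, -0.01, 0.099], "twist": [0, 0, -59.4], "claw": 0.085}, {"travel": [-0.006, -0.01, 0.099], "twist": [0, 0, -59.4], "claw": 0.085}, {"travel": [-0.006, -0.01, 0.099], "twist": [0, 0, -59.4], "claw": 0.085}, {"travel": [-0.006, -0.01, 0.099], "twist": [0, 0, -59.4], "claw": 0.085}, {"travel": [-0.006, -0.01, 0.099], "twist": [0, 0, -59.4], "claw": 0.085}, {"travel": [-0.006, -0.01, 0.099], "twist": [0, 0, -59.4], "claw": 0.085}, {"travel": [-0.006, -0.01, 0.099], "twist": [0, 0, -59.4], "claw": 0.085}, {"travel": [-0.006, -0.01, 0.099], "twist": [0, 0, -59.4], "claw": 0.085}, {"travel": [-0.006, -0.01, 0.099], "twist": [0, 0, -59.4], "claw": 0.085}])

```text
clock: 13.15
position: [0.4585, -0.2415, 0.1007]
tool_rot: [-3.141, -0.0, 2.255]
force: [-0.6, 0.2, 0.7]
grip_width: 0.0854
```

```bash
python3 look.py w9; python3 -c "
from h import *
from workcell import bot
s=bot.observe()
goto(s,.4585,-.2405,.012,129.4)"
```

```text
13.15 [ 0.45850203 -0.24146483  0.10072798] [-1.79994577e+02 -1.01570305e-02  1.29206009e+02] [ 0.001 -0.001  0.    -0.001  0.004 -0.001  0.01 ]
clk 13.20 at [ 0.4585 -0.2415  0.1007] [-180.    -0.   129.2] grip 0.0848 F [-0.3  0.1  0.1]
travel [0.0008 0.0007 0.0887] twist [-0.  -0.  -0.2] rows 1.8
```

View pics/w9.png

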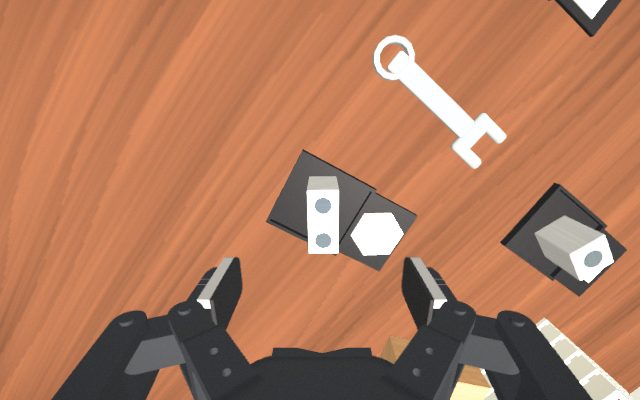

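Oblong is aligned between the jaws (ports at 323,205 and 323,240). Descend and grasp.

>>> apply_moves(commands=[{"travel": [0.001, 0.001, 0.03], "twist": [0, 0, 0], "claw": 0.085}, {"travel": [0.001, 0.001, 0.06], "twist": [0, 0, 0], "claw": 0.085}, {"travel": [0.001, 0.001, 0.08], "twist": [0, 0, 0], "claw": 0.085}, {"travel": [0.001, 0.001, 0.088], "twist": [0, 0, 0], "claw": 0.085}, {"travel": [0.001, 0.001, 0.088], "twist": [0, 0, 0], "claw": 0.03}, {"travel": [0.001, 0.001, 0.088], "twist": [0, 0, 0], "claw": 0.015}, {"travel": [0.001, 0.001, 0.088], "twist": [0, 0, 0], "claw": 0.015}, {"travel": [0.001, 0.001, 0.088], "twist": [0, 0, 0], "claw": 0.015}, {"travel": [0.001, 0.001, 0.088], "twist": [0, 0, 0], "claw": 0.015}, {"travel": [0.001, 0.001, 0.088], "twist": [0, 0, 0], "claw": 0.015}], force=40)

```text
clock: 14.2
position: [0.459, -0.2407, 0.0137]
tool_rot: [3.141, 0.001, 2.258]
force: [-0.5, 0.9, 10.4]
grip_width: 0.0235
```

```bash
python3 -c "
from h import *
from workcell import bot
s=bot.observe()
goto(s,.4499,.0295,.05,94.8)"
```

```text
clk 14.20 at [ 0.459  -0.2407  0.0137] [1.800e+02 1.000e-01 1.294e+02] grip 0.0235 F [-0.5  0.9 10.4]
travel [ 0.2146  0.1643 -0.0364] twist [ 0.1  0.  34.6] rows 5.5
```

>>> apply_moves(commands=[{"travel": [0, 0, -0.045], "twist": [0, 0, 0], "claw": 0.015}, {"travel": [0, 0, -0.08], "twist": [0, 0, 0], "claw": 0.015}, {"travel": [0.036, 0.027, -0.08], "twist": [0, 0, 6], "claw": 0.015}, {"travel": [0.072, 0.055, -0.08], "twist": [0, 0, 12], "claw": 0.015}, {"travel": [0.107, 0.082, -0.08], "twist": [0, 0, 18], "claw": 0.015}, {"travel": [0.143, 0.11, -0.08], "twist": [0, 0, 24], "claw": 0.015}, {"travel": [0.179, 0.137, -0.08], "twist": [0, 0, 30], "claw": 0.015}, {"travel": [0.215, 0.164, -0.08], "twist": [0, 0, 34.6], "claw": 0.015}, {"travel": [0.215, 0.164, -0.06], "twist": [0, 0, 34.6], "claw": 0.015}, {"travel": [0.215, 0.164, -0.045], "twist": [0, 0, 34.6], "claw": 0.015}])

```text
clock: 15.2
position: [0.4491, 0.0324, 0.0576]
tool_rot: [3.141, -0.0, 1.659]
force: [0.4, -0.5, -1.2]
grip_width: 0.0235
```

>>> apply_moves(commands=[{"travel": [0, 0, 0], "twist": [0, 0, 0], "claw": 0.015}, {"travel": [0, 0, 0], "twist": [0, 0, 0], "claw": 0.015}])

```text
clock: 15.4
position: [0.4491, 0.0293, 0.0583]
tool_rot: [-3.142, -0.0, 1.653]
force: [0.4, -0.2, -0.9]
grip_width: 0.0237
```

```bash
python3 look.py w10; python3 -c "
from h import *
from workcell import bot
s=bot.observe()
goto(s,.4499,.0295,.0135,94.8)"
```

```text
15.4 [0.44907895 0.02931827 0.05830468] [-1.79997704e+02 -9.87498909e-04  9.47057749e+01] [ 0.005 -0.013  0.007 -0.003 -0.     0.001 -0.001]
clk 15.45 at [0.4493 0.0293 0.0585] [180.   -0.   94.7] grip 0.0233 F [-0.1 -0.2 -1.4]
travel [0.0002 0.0006 0.045 ] twist [ 0.  -0.  -0.1] rows 0.9
```

View pics/w10.png

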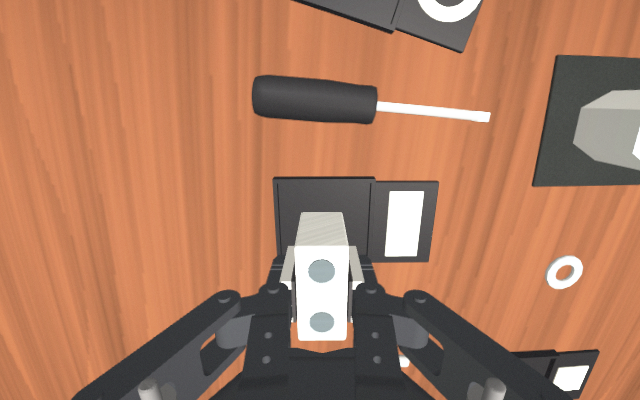

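```bash
python3 - <<'E'
from h import *
import pickle
s,f=pickle.load(open("w10.pkl","rb"))
show(f,s,"ports",[[321.5,271],[322,322]],1,[0,0],.0917)
E
```

```text
ports mean [0.4485 0.0289] edges [28.1 28.1] ang [-84.9  95.1]
```

>>> apply_moves(commands=[{"travel": [0, 0.001, 0.02], "twist": [0, 0, 0], "claw": 0.015}, {"travel": [0, 0.001, 0.035], "twist": [0, 0, 0], "claw": 0.015}, {"travel": [0, 0.001, 0.042], "twist": [0, 0, 0], "claw": 0.015}, {"travel": [0, 0.001, 0.045], "twist": [0, 0, 0], "claw": 0.015}, {"travel": [0, 0.001, 0.045], "twist": [0, 0, 0], "claw": 0.015}, {"travel": [0, 0.001, 0.045], "twist": [0, 0, 0], "claw": 0.015}])

```text
clock: 16.05
position: [0.4504, 0.0296, 0.0135]
tool_rot: [3.141, -0.0, 1.653]
force: [0.2, -0.2, -1.2]
grip_width: 0.0235
```

>>> apply_moves(commands=[{"travel": [0, 0, 0.001], "twist": [0, 0, 0], "claw": 0.015}, {"travel": [0, 0, 0.001], "twist": [0, 0, 0], "claw": 0.015}])

```text
clock: 16.25
position: [0.4505, 0.0296, 0.0133]
tool_rot: [3.14, -0.001, 1.653]
force: [-7.3, -1.9, 37.0]
grip_width: 0.0237
```

>>> apply_moves(commands=[{"travel": [0, 0, -0.001], "twist": [0, 0, 0], "claw": 0.015}, {"travel": [0, 0, -0.001], "twist": [0, 0, 0], "claw": 0.015}])

```text
clock: 16.45
position: [0.4504, 0.0298, 0.0133]
tool_rot: [3.141, -0.0, 1.654]
force: [0.2, -0.5, 3.0]
grip_width: 0.0237
```

>>> apply_moves(commands=[{"travel": [0, 0, 0], "twist": [0, 0, 0], "claw": 0.04}, {"travel": [0, 0, 0], "twist": [0, 0, 0], "claw": 0.085}, {"travel": [0, 0, 0], "twist": [0, 0, 0], "claw": 0.085}, {"travel": [0, 0, 0], "twist": [0, 0, 0], "claw": 0.085}, {"travel": [0, 0, 0], "twist": [0, 0, 0], "claw": 0.085}, {"travel": [0, 0, -0.03], "twist": [0, 0, 0], "claw": 0.085}, {"travel": [0, 0, -0.08], "twist": [0, 0, 0], "claw": 0.085}, {"travel": [0, 0, -0.1], "twist": [0, 0, 0], "claw": 0.085}, {"travel": [0, 0, -0.1], "twist": [0, 0, 0], "claw": 0.085}])

```text
clock: 17.35
position: [0.4513, 0.0302, 0.1153]
tool_rot: [3.137, -0.001, 1.654]
force: [0.4, 0.1, -0.4]
grip_width: 0.0849
```

```bash
python3 look.py w11; python3 - <<'E'
from h import *
import pickle
s,f=pickle.load(open("w4.pkl","rb"))
s["position"][2]-=.001
show(f,s,"hextop",[[319,175+0]],1,[0,0],.003)
show(f,s,"hexdot",[[319.3,216.5]],1,[0,0],.047)
import cv2
cv2.imwrite("pics/w4c.png",cv2.resize(f["frame"][140:260,255:385],None,fx=6,fy=6,interpolation=cv2.INTER_CUBIC)[:600])
from workcell import bot
goto(bot.observe(),.6425,.1187,.1,95)
E
```

```text
17.35 [0.45128102 0.03015395 0.11526686] [ 1.79761243e+02 -5.10285380e-02  9.47672300e+01] [ 0.03   0.061 -0.052  0.024 -0.033 -0.06   0.028]
hextop mean [0.6391 0.142 ] edges [0.] ang [0.]
hexdot mean [0.6415 0.1188] edges [0.] ang [0.]
clk 17.40 at [0.4506 0.0302 0.1138] [179.9  -0.   94.8] grip 0.0849 F [-0.2 -0.1 -0.8]
travel [0.0721 0.1985 0.0144] twist [ 0.1 -0.  -0.2] rows 4.2
```

View pics/w11.png

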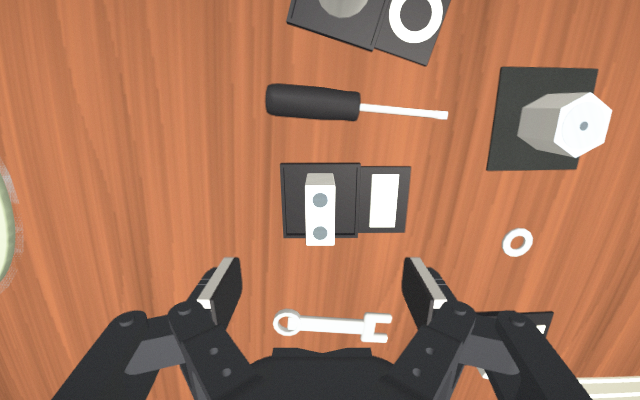

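View pics/w4c.png

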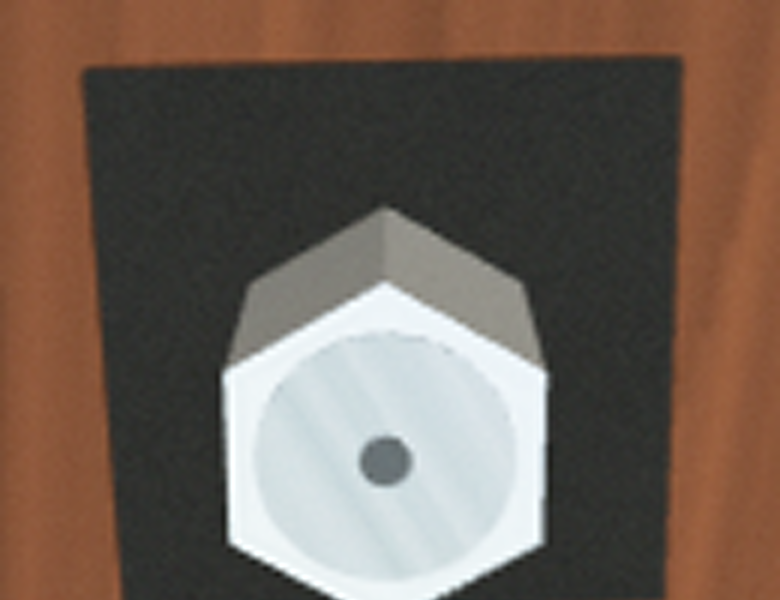

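Oblong upright in its tray (ports 320,200/233). Back to the hex on the pad, same yaw.

>>> apply_moves(commands=[{"travel": [0.072, 0.198, 0.005], "twist": [0, 0, 0], "claw": 0.085}, {"travel": [0.072, 0.198, 0.005], "twist": [0, 0, 0], "claw": 0.085}, {"travel": [0.072, 0.198, 0.005], "twist": [0, 0, 0], "claw": 0.085}, {"travel": [0.072, 0.198, 0.005], "twist": [0, 0, 0], "claw": 0.085}, {"travel": [0.072, 0.198, 0.014], "twist": [0, 0, 0], "claw": 0.085}, {"travel": [0.072, 0.198, 0.014], "twist": [0, 0, 0], "claw": 0.085}, {"travel": [0.072, 0.198, 0.014], "twist": [0, 0, 0], "claw": 0.085}, {"travel": [0.072, 0.198, 0.014], "twist": [0, 0, 0], "claw": 0.085}])

```text
clock: 18.2
position: [0.6404, 0.1171, 0.0988]
tool_rot: [-3.141, 0.0, 1.653]
force: [-0.2, 0.7, -0.4]
grip_width: 0.0848
```

```bash
python3 look.py w12; python3 - <<'E'
from h import *
from workcell import bot
goto(bot.observe(),.6420,.1188,.013,95)
E
```

```text
18.2 [0.64043283 0.11705912 0.09875223] [-1.79948925e+02  9.68492829e-03  9.46994987e+01] [-0.002 -0.008  0.001 -0.007 -0.001  0.001 -0.001]
clk 18.25 at [0.6407 0.1173 0.0991] [-180.    -0.    94.7] grip 0.0850 F [-1.  -0.1  0.9]
travel [0.0014 0.0015 0.0861] twist [-0.  -0.  -0.3] rows 1.7
```

View pics/w12.png

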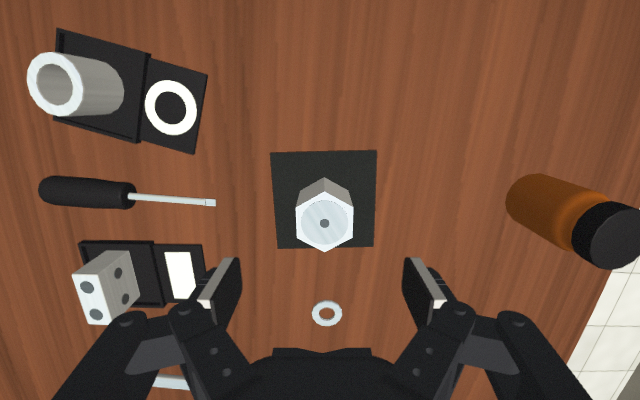

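>>> apply_moves(commands=[{"travel": [0.001, 0.001, 0.03], "twist": [0, 0, 0], "claw": 0.085}, {"travel": [0.001, 0.001, 0.06], "twist": [0, 0, 0], "claw": 0.085}, {"travel": [0.001, 0.001, 0.078], "twist": [0, 0, 0], "claw": 0.085}, {"travel": [0.001, 0.001, 0.085], "twist": [0, 0, 0], "claw": 0.085}, {"travel": [0.001, 0.001, 0.085], "twist": [0, 0, 0], "claw": 0.04}, {"travel": [0.001, 0.001, 0.085], "twist": [0, 0, 0], "claw": 0.03}, {"travel": [0.001, 0.001, 0.085], "twist": [0, 0, 0], "claw": 0.03}, {"travel": [0.001, 0.001, 0.085], "twist": [0, 0, 0], "claw": 0.03}, {"travel": [0.001, 0.001, 0.085], "twist": [0, 0, 0], "claw": 0.03}, {"travel": [0.001, 0.001, 0.085], "twist": [0, 0, 0], "claw": 0.03}], force=40)

```text
clock: 19.25
position: [0.643, 0.1191, 0.0152]
tool_rot: [3.14, -0.0, 1.654]
force: [-0.6, -0.1, 5.9]
grip_width: 0.0416
```

```bash
python3 -c "
from h import *
from workcell import bot
s=bot.observe()
goto(s,.4573,-.2422,.06,101)"
```

```text
clk 19.25 at [0.643  0.1191 0.0152] [179.9  -0.   94.8] grip 0.0416 F [-0.6 -0.1  5.9]
travel [-0.3447 -0.2149 -0.0453] twist [ 0.1 -0.  -6.2] rows 8.2
```

>>> apply_moves(commands=[{"travel": [0, 0, -0.045], "twist": [0, 0, 0], "claw": 0.03}, {"travel": [0, 0, -0.085], "twist": [0, 0, 0], "claw": 0.03}, {"travel": [-0.038, -0.024, -0.085], "twist": [0, 0, 0], "claw": 0.03}, {"travel": [-0.076, -0.048, -0.085], "twist": [0, 0, 0], "claw": 0.03}, {"travel": [-0.114, -0.071, -0.085], "twist": [0, 0, -1], "claw": 0.03}, {"travel": [-0.153, -0.095, -0.085], "twist": [0, 0, -2], "claw": 0.03}, {"travel": [-0.191, -0.119, -0.085], "twist": [0, 0, -3], "claw": 0.03}, {"travel": [-0.229, -0.143, -0.085], "twist": [0, 0, -4], "claw": 0.03}, {"travel": [-0.268, -0.167, -0.085], "twist": [0, 0, -5], "claw": 0.03}, {"travel": [-0.306, -0.191, -0.085], "twist": [0, 0, -6], "claw": 0.03}])

```text
clock: 20.25
position: [0.4766, -0.2033, 0.0996]
tool_rot: [3.14, 0.001, 1.759]
force: [0.6, -0.9, -1.9]
grip_width: 0.0412
```

```bash
python3 -c "
from h import *
from workcell import bot
s=bot.observe()
goto(s,.4573,-.2422,.06,101)"
```

```text
clk 20.25 at [ 0.4766 -0.2033  0.0996] [179.9   0.  100.8] grip 0.0412 F [ 0.6 -0.9 -1.9]
travel [-0.0345 -0.0263  0.0396] twist [ 0.1  0.  -0.2] rows 1.2
```

>>> apply_moves(commands=[{"travel": [-0.034, -0.026, 0], "twist": [0, 0, 0], "claw": 0.03}, {"travel": [-0.034, -0.026, 0.02], "twist": [0, 0, 0], "claw": 0.03}, {"travel": [-0.034, -0.026, 0.04], "twist": [0, 0, 0], "claw": 0.03}, {"travel": [-0.034, -0.026, 0.04], "twist": [0, 0, 0], "claw": 0.03}, {"travel": [-0.034, -0.026, 0.04], "twist": [0, 0, 0], "claw": 0.03}, {"travel": [-0.034, -0.026, 0.04], "twist": [0, 0, 0], "claw": 0.03}])

```text
clock: 20.85
position: [0.4587, -0.2401, 0.0599]
tool_rot: [3.14, 0.001, 1.759]
force: [-0.1, -0.7, -1.5]
grip_width: 0.0414
```

```bash
python3 look.py w13;python3 -c "
from h import *
from workcell import bot
s=bot.observe()
goto(s,.4573,-.2422,.016,101)"
```

```text
20.85 [ 0.45867655 -0.24006581  0.05990356] [1.79937368e+02 4.06232371e-02 1.00775484e+02] [-0.002 -0.001 -0.001 -0.002 -0.003 -0.006  0.002]
clk 20.90 at [ 0.4587 -0.24    0.0599] [179.9   0.  100.8] grip 0.0414 F [-0.8  0.7 -1.1]
travel [-0.0018 -0.0019  0.0439] twist [ 0.1  0.  -0.2] rows 0.9
```

View pics/w13.png

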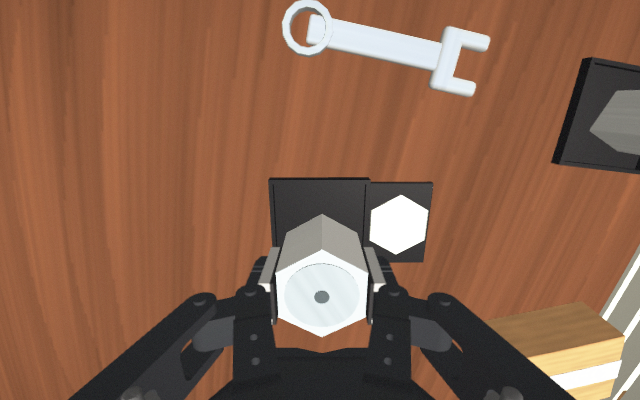

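>>> apply_moves(commands=[{"travel": [-0.002, -0.002, 0.018], "twist": [0, 0, 0], "claw": 0.03}, {"travel": [-0.002, -0.002, 0.033], "twist": [0, 0, 0], "claw": 0.03}, {"travel": [-0.002, -0.002, 0.041], "twist": [0, 0, 0], "claw": 0.03}, {"travel": [-0.002, -0.002, 0.043], "twist": [0, 0, 0], "claw": 0.03}, {"travel": [-0.002, -0.002, 0.043], "twist": [0, 0, 0], "claw": 0.03}, {"travel": [-0.002, -0.002, 0.043], "twist": [0, 0, 0], "claw": 0.03}])

```text
clock: 21.5
position: [0.4568, -0.2425, 0.0165]
tool_rot: [3.141, 0.0, 1.759]
force: [0.1, 0.2, -1.0]
grip_width: 0.0414
```

>>> apply_moves(commands=[{"travel": [0, 0, 0.0005], "twist": [0, 0, 0], "claw": 0.03}, {"travel": [0, 0, 0.001], "twist": [0, 0, 0], "claw": 0.03}])

```text
clock: 21.7
position: [0.4568, -0.2424, 0.0152]
tool_rot: [3.141, 0.0, 1.759]
force: [0.4, -0.1, -1.9]
grip_width: 0.0414
```

>>> apply_moves(commands=[{"travel": [0, 0, 0.0003], "twist": [0, 0, 0], "claw": 0.03}, {"travel": [0, 0, 0.0005], "twist": [0, 0, 0], "claw": 0.03}])

```text
clock: 21.9
position: [0.4567, -0.2424, 0.0151]
tool_rot: [3.141, 0.0, 1.758]
force: [-4.0, 3.3, 21.5]
grip_width: 0.0412
```

Contact. Ease up slightly, release, rise.

>>> apply_moves(commands=[{"travel": [0, 0, -0.0005], "twist": [0, 0, 0], "claw": 0.03}, {"travel": [0, 0, -0.0005], "twist": [0, 0, 0], "claw": 0.05}, {"travel": [0, 0, -0.0005], "twist": [0, 0, 0], "claw": 0.085}, {"travel": [0, 0, -0.0005], "twist": [0, 0, 0], "claw": 0.085}, {"travel": [0, 0, -0.0005], "twist": [0, 0, 0], "claw": 0.085}, {"travel": [0, 0, -0.0005], "twist": [0, 0, 0], "claw": 0.085}, {"travel": [0, 0, -0.03], "twist": [0, 0, 0], "claw": 0.085}, {"travel": [0, 0, -0.07], "twist": [0, 0, 0], "claw": 0.085}, {"travel": [0, 0, -0.12], "twist": [0, 0, 0], "claw": 0.085}, {"travel": [0, 0, -0.15], "twist": [0, 0, 0], "claw": 0.085}])

```text
clock: 22.9
position: [0.4569, -0.2428, 0.1673]
tool_rot: [3.14, 0.001, 1.758]
force: [0.2, 0.3, 0.2]
grip_width: 0.0849
```

```bash
python3 look.py w14;python3 -c "
from h import *
from workcell import bot
goto(bot.observe(),.5,.08,.3,90)"
```

```text
22.9 [ 0.45685318 -0.24282098  0.16733485] [1.79889078e+02 6.88717462e-02 1.00720703e+02] [-0.219 -0.429  0.245 -0.209  0.262  0.624 -0.223]
clk 22.95 at [ 0.4582 -0.2435  0.1706] [179.7   0.2 100.7] grip 0.0850 F [ 3.4 -2.3  6.1]
travel [ 0.3097  0.1019 -0.1298] twist [ 0.3  0.1 10.7] rows 7.0
```

View pics/w14.png

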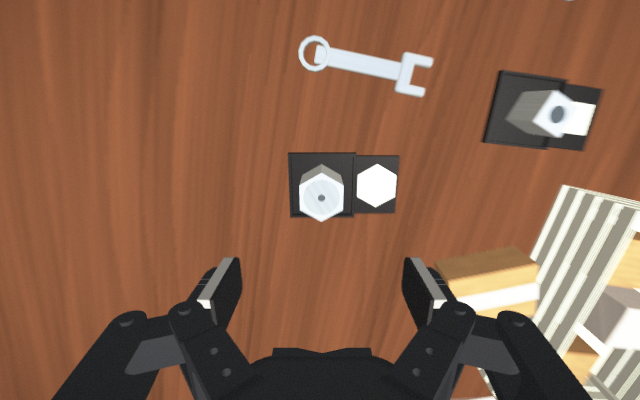

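>>> apply_moves(commands=[{"travel": [0.31, 0.1, -0.13], "twist": [0, 0, 10.7], "claw": 0.085}, {"travel": [0.31, 0.1, -0.13], "twist": [0, 0, 10.7], "claw": 0.085}, {"travel": [0.31, 0.1, -0.13], "twist": [0, 0, 10.7], "claw": 0.085}, {"travel": [0.31, 0.1, -0.13], "twist": [0, 0, 10.7], "claw": 0.085}, {"travel": [0.31, 0.1, -0.13], "twist": [0, 0, 10.7], "claw": 0.085}, {"travel": [0.31, 0.1, -0.13], "twist": [0, 0, 10.7], "claw": 0.085}, {"travel": [0.31, 0.1, -0.13], "twist": [0, 0, 10.7], "claw": 0.085}, {"travel": [0.31, 0.1, -0.13], "twist": [0, 0, 10.7], "claw": 0.085}, {"travel": [0.31, 0.1, -0.13], "twist": [0, 0, 10.7], "claw": 0.085}, {"travel": [0.31, 0.1, -0.13], "twist": [0, 0, 10.7], "claw": 0.085}])

```text
clock: 23.95
position: [0.4966, 0.0798, 0.2939]
tool_rot: [-3.141, 0.001, 1.571]
force: [-0.4, -0.4, -1.3]
grip_width: 0.0853
```

```bash
python3 look.py w15;python3 - <<'E'
import cv2
from workcell import bot
a=cv2.imread("pics/w15.png")
cv2.imwrite("pics/w15c.png",cv2.resize(a[40:240,250:360],None,fx=3,fy=3,interpolation=cv2.INTER_CUBIC))
f=bot.grab_frame("side")
import pickle;pickle.dump(f,open("side1.pkl","wb"))
cv2.imwrite("pics/si1.png",cv2.resize(f["frame"][165:340,320:520],None,fx=3.4,fy=3.4,interpolation=cv2.INTER_CUBIC))
E
```

```text
23.95 [0.49661163 0.07977483 0.29393225] [-1.79966782e+02  3.05091914e-02  8.99964951e+01] [ 0.015  0.001  0.003  0.006 -0.001 -0.001 -0.001]
```

View pics/w15c.png

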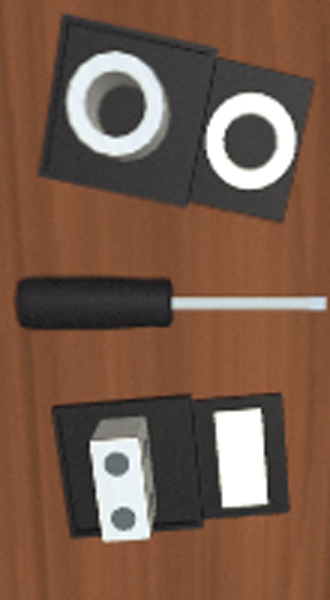

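View pics/si1.png

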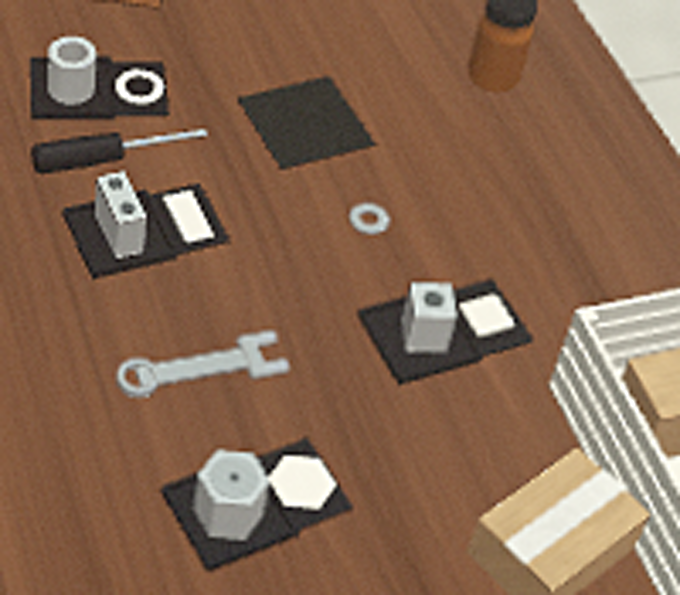

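```bash
python3 - <<'E'
from h import *
import pickle
s,f=pickle.load(open("w15.pkl","rb"))
k=3;o=[250,40]
show(f,s,"ringtray",[[64,14],[217,48],[188,208],[39,176]],k,o,.008)
show(f,s,"ring",[[66,103],[168,103],[117,50],[117,157]],k,o,.047)
show(f,s,"obtray",[[52,406],[191,394],[203,526],[72,538]],k,o,.008)
show(f,s,"ports",[[116,464],[123,519]],k,o,.047)
g=pickle.load(open("side1.pkl","rb"))
show(g,None,"hextray",[[162,490],[258,448],[305,528],[211,570]],3.4,[320,165],.008)
show(g,None,"hexdot",[[234,477]],3.4,[320,165],.047)
E
```

```text
ringtray mean [0.4543 0.2018] edges [70.7 71.6 72.2 71.6] ang [ -11.9 -101.2  168.1   77.6]
ring mean [0.4541 0.202 ] edges [43.  29.4 42.2 30.1] ang [ -0.4 135.2 -91.9 133.8]
obtray mean [0.4502 0.0292] edges [71.7 72.3 71.2 73.2] ang [   4.9  -85.5 -174.4   95. ]
ports mean [0.4492 0.0292] edges [28.1 28.1] ang [-85.2  94.8]
hextray mean [ 0.4602 -0.2428] edges [80.1 73.1 76.1 72. ] ang [  13.6  -81.4 -167.   101.8]
hexdot mean [ 0.4565 -0.2419] edges [0.] ang [0.]
```

```bash
python3 -c "
from workcell import bot
print(bot.observe()['clock'],bot.observe()['grip_width']); print(bot.job_done())"
```

```text
24.05 0.08466640528943478
the job is handed in; nothing more can be done
None
```

All four parts now stand upright in their own trays, and I handed the job in at about 24 s of the 109 s allowed. I parked the hex part on the black pad, then moved the ring to the ring tray, the oblong to the oblong tray, and finally the hex from the pad to the hex tray. The square part was already in the right tray and was not touched. The gripper is open and clear of everything.

- **Ring and oblong:** in the last wrist view each stands within about 1 mm of its tray centre.
- **Hex:** it was released within about 1 mm of the tray centre I measured earlier. The last side view puts it about 1 mm from that centre. My coarse reading of the tray corners in that same view gave about 4 mm; I trust that less, because the edge lengths came out too long.
- **Contact force:** setting down the oblong briefly read 37 N at the wrist, so I eased up before letting go. The readings I took stayed below the limits.

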